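# Line up and lock a model crane's slewing ring

### The job

Turn the round slewing ring on the model crane's base until the notch in its rim squarely faces the sliding lock bolt, then slide the bolt fully home into the notch so that the ring is locked, and let go. Leave the other things on the bench where they are.

Things in the scene. Friction and masses are not known exactly. Their poses are not given: they have to be found in the camera images.
- stand: Base of a model crane, of green girders, fixed to the bench. Origin on the bench top below the ring's upright turning axis; z up, +x from that axis out along the lock bolt. Deck 180 (x) x 160 mm, top 68 mm up; a tongue 90 mm wide carries the bolt out to x = 200 mm. Two steel guide blocks (top 90 mm up) flank the bolt at x = 110 to 180, |y| = 9 to 25 mm. Place and yaw vary.
- ring (a joint): Angle of the slewing ring about its upright axis, rad: 0 when its notch faces the lock bolt squarely, positive when turned anticlockwise seen from above. Starts between 0.6 and 2.0; can turn from -2.8 to 2.8. It turns stiffly (about 0.12 N m) and stays where it is left.
- notch (a point): Mouth of the only notch in the ring's rim, 85 mm from the axis, at the ring's upper face (86 mm above the bench); its x axis points outward. The ring is a flat red disc, 170 mm in diameter, 12 mm thick. The notch is 26 mm wide, 30 mm deep, seen from above as a gap open to the rim. Dark spots on the ring are just bolt holes. Turns with the ring.
- girder (a point): Middle of the top of the straight steel girder bar fixed across the ring, on the turning axis, 134 mm above the bench. The bar is 120 mm long, 22 mm wide and stands 48 mm up from the ring's upper face; grip or push it to turn the ring. y axis along the bar, x axis across it towards the notch; turns with the ring.
- bolt (a joint): How far the lock bolt has been slid towards the ring, m: 0 fully drawn back, 0.032 fully home at its stop. Starts between 0 and 0.004. About 2.5 N of friction; stays where it is left. If the notch does not face it within about 0.07 rad, its nose butts against the ring's rim.
- bolt_knob (a point): Centre of the top of the lock bolt's upright round knob, 133 mm above the bench: dark steel post with brass cap, 20 mm in diameter, 48 mm tall, on the flat bolt (12 mm wide, 75 to 85 mm above the bench) whose nose lies 80 mm from the knob towards the ring. Knob to ring axis: 170 mm drawn back, 138 mm home. Slides along the stand's -x; axes parallel to the stand's.
- jar: Bystander: closed glass jar, 68 mm in diameter, 95 mm high, standing loose on the bench; origin at the centre of its underside.
- spanner: Bystander: steel spanner, 170 mm long, lying loose; origin near its middle, on the bench; x along it.
- tin: Bystander: empty open brass-coloured tin, 120 x 90 mm and 35 mm high, loose; origin at the centre of its underside.
- strip: Bystander: loose flat perforated green metal strip, 190 x 25 x 5 mm, lying flat; origin at the centre of its underside, x along it.

How it is judged (in metres and radians):
On the way:
1. the notch of the ring faces the lock bolt (within 0.09 rad) for 0.2 s (value of joint ring between -0.09 and 0.09 rad), for 0.2 s.
At the end, for the whole second after the job is handed in: The lock bolt is slid at least 27 mm of its 32 mm towards the ring, its nose in the notch; the ring's notch faces it within 0.11 rad; ring and bolt are at rest (value of joint bolt above 0.027 m and value of joint ring between -0.11 and 0.11 rad and velocity of joint ring between -0.05 and 0.05 rad/s and velocity of joint bolt between -0.01 and 0.01 m/s); the robot touches nothing.
It fails at once if the jar, spanner, tin or strip was moved by more than 30 mm or the jar was tipped (distance of any of jar, spanner, tin, strip from where it was at the start of the episode above 0.03 m or angle between jar's own z axis and vertical above 0.4 rad).
It also fails if it takes over 53 s, if anything falls off the work surface, if the arm or the gripper's body presses on something with over 40 N, if the wrist force passes 120 N, or if a joint passes its speed limit or range.

### The arm

A 6-joint arm with a two-finger parallel gripper is mounted at the origin on the work surface. World frame = base frame: x ahead of the robot, y to its left, z up, the work surface at z = 0. Lengths are in m, angles in degrees, forces in N, time in s.
With the tool pointing down it reaches from about 0.35 to 0.875 m from the base axis. Payload 4.2 kg.
Tool frame: the origin (TCP) lies midway between the tips of the shut fingers; the grasp point (between the pads) lies 19 mm behind it; z points along the fingers, y is the line along which they close (so a half turn about z gives the same grasp; the last joint's range is limited). The gripper opens to 87 mm and grips with 3 to 60 N. Pads are 19 mm wide; open, the fingers measure 117 mm over their backs; the gripper's body (75 mm by 190 mm) begins 51 mm behind the grasp point.
Start: joints at [81.509, 22.042, 0.453, 0, -68.411, -14.817], TCP at [0.247, 0.574, 0.223] pointing down, gripper open.
Joint ranges: [-179.83, 179.83], [-69.29, 118.12], [-61.27, 80.66], [-181.25, 117.63], [-171.15, -9.14], [-177.46, 177.46]. Speed limits (degrees/s): [159.86, 159.86, 180, 180, 180, 180].

### API

Orientations are given as a 3x3 rotation matrix whose columns are the frame's x, y, z axes.
In Python, from station import * gives the robot as it stands.
- The arm moves only by the tool move_arm, never from a script. Its argument "targets" is text: rows parted by semicolons, each of 4 numbers parted by spaces: the shift along the world's x, y, z in units of 25 mm (1.0 is 25 mm), then the turn about the world's z in units of 5 degrees (1.0 is 5 degrees). In form: tx ty tz spin; .... A call has 1 to 10 rows; each row shifts and turns the commanded pose from where the row before left it; what a row does not reach is not made up. A row lasts 1/12 s, in which the tool goes at most 41.7 mm and 7.16 degrees, less where a joint would pass 70% of its speed; a pose out of reach is approached as far as the arm can. A call is refused whole if a number of a shift passes 1 or a number of a turn 1, either way. A call with a gripper value outside its range is refused whole. "gripper" is the finger opening in mm, from 0 to 87, set as the call begins (left out, the last holds). The fingers move at their own pace and stop on an object; the grip force is fixed at half the most. Time passes only in rows, so rows that do not move let the fingers close. It gives the time, the measured TCP pose, the force, the opening and the grip force at its end, in the units of the state.
- sense(): the state, without advancing time (a new reading comes with each control period).
- capture(name): name is "scene" or "top" or "wrist"; returns a dict with "image" (420x560x3 uint8, blue, green, red), "fx", "fy", "cx", "cy" (pixels), "world_from_camera" (4x4, takes a point from camera to world coordinates); the wrist camera has in their place "hand_eye" (4x4, takes a point from camera to tool coordinates, whose origin is the TCP and whose axes are the flange's). Camera axes: x right, y up, looking along -z (the intrinsics and any distortion apply to the point x, -y, -z); pixel columns grow to the right and rows downward; lengths in m; the calibration is good to about 2 mm. A picture is of the moment at which its call begins: read the wrist's pose just before it. There is no depth.
- finish_job(): hands the job in; it is judged then, once.
The state is a dict: "time_s": time; "joints": joint angles; "joint_velocities": joint speeds; "effort": joint torques, N m; "tcp_pos": TCP position; "ee_rot": TCP orientation; "wrist_force": force on the tool from outside, world axes, zero at the start; "moment": the same for the moment, N m; "gripper_width": opening from 0.0 (shut) to 1.0 (fully open); "gripper_force": force on a finger pad.
Only numpy, scipy, OpenCV 4.12 (cv2) and the standard library are available. Lean on these libraries where they do the work, as an engineer would, in place of code of your own. Each camera call takes 0.05 s, during which the arm holds its last target. There are 200 camera calls.

## Working session

There is one attempt and no reset: what is moved stays moved. The work goes in short steps, Python scripts to look and compute and a tool call to move; the robot and the scene stay as the last step left them, time stands still between calls to the robot, and variables do not carry over. Pictures are saved under pics/ and viewed, at most 10 in all, crops included, and the job is handed in when it is done.

Besides the shell and the picture viewer there is one more tool, called after "Call:" by a JSON object that holds its "api" and its "payload". move_arm: Moves the arm, as the interface text tells. Its arguments: {"type":"object","properties":{"targets":{"type":"string"},"gripper":{"type":"number"}},"required":["targets"]}

```bash
ls; mkdir -p pics; python3 - <<'E'
from station import *
import cv2,numpy as np
s=sense();print(s)
for n in("scene","top"):
    c=capture(n);cv2.imwrite(f"pics/{n}0.png",c["image"]);print(n,c["fx"],c["fy"],c["cx"],c["cy"],np.round(c["world_from_camera"],4).tolist(),[k for k in c])
E
```

```text
pics
{'time_s': 0.0, 'joints': array([ 8.15109010e+01,  2.20905046e+01,  3.79433072e-01, -3.02628155e-02,
       -6.84123055e+01, -1.48180728e+01]), 'joint_velocities': array([ 0.13694185,  0.01400918,  0.04485733, -0.02125664, -0.00909997,
       -0.02387881]), 'effort': array([-1.14879418e-03, -3.90670288e+01,  1.87405121e+01,  4.22000259e+00,
        1.09830574e-02, -1.95217676e-04]), 'tcp_pos': array([0.24700883, 0.57344816, 0.22145666]), 'ee_rot': array([[ 9.18319777e-01, -3.95838529e-01, -8.03626399e-04],
       [-3.95839338e-01, -9.18317476e-01, -2.05719316e-03],
       [ 7.63321493e-05,  2.20726811e-03, -9.99997561e-01]]), 'wrist_force': array([-0.48909688,  0.00186368,  0.52358996]), 'moment': array([ 0.01678113,  0.00141898, -0.01813294]), 'gripper_force': 0.0, 'gripper_width': 0.9992795860366779}
scene 386.90741183085026 386.90741183085026 279.07491485236636 210.5893377023336 [[0.8606, -0.4234, 0.283, 0.8234], [0.5093, 0.711, -0.4849, -0.5581], [0.0041, 0.5614, 0.8275, 1.0202], [0.0, 0.0, 0.0, 1.0]] ['image', 'fx', 'fy', 'cx', 'cy', 'world_from_camera']
top 461.543979928681 461.543979928681 282.5796269136534 214.83271107128962 [[0.0005, 0.9956, -0.0935, 0.4029], [-1.0, 0.0003, -0.0027, -0.0253], [-0.0026, 0.0935, 0.9956, 1.517], [0.0, 0.0, 0.0, 1.0]] ['image', 'fx', 'fy', 'cx', 'cy', 'world_from_camera']
```

View pics/scene0.png

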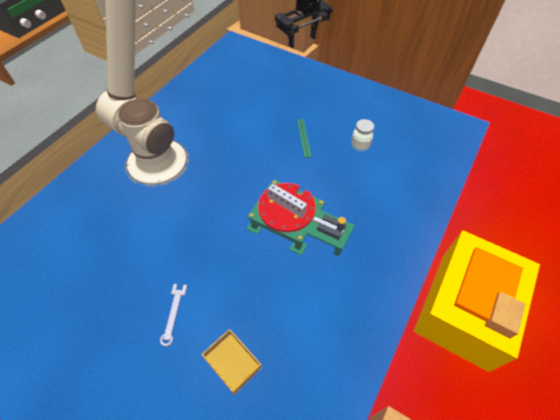

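View pics/top0.png

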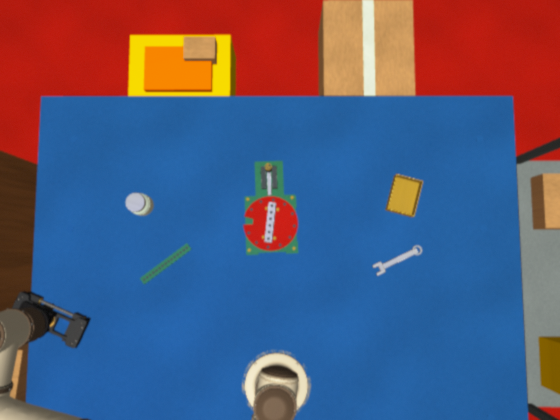

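The top view shows the ring at about (271,223), its notch at (248,222) facing world +y, the bar along the bolt direction and the brass knob at (268,168). The scene view agrees: knob at (342,221), ring at (287,207), and the bystanders are well clear. Next I'll get rough positions from these two views.

```bash
cat > h.py <<'E'
from station import *
import cv2,numpy as np
def cam(name,save=None):
    s=sense(); c=capture(name)
    if name=="wrist":
        T=np.eye(4);T[:3,:3]=s["ee_rot"];T[:3,3]=s["tcp_pos"];c["world_from_camera"]=T@c["hand_eye"]
    if save: cv2.imwrite("pics/"+save,c["image"])
    return c
def ray(c,u,v):
    d=np.array([(u-c["cx"])/c["fx"],-(v-c["cy"])/c["fy"],-1.]);T=np.array(c["world_from_camera"])
    return T[:3,3],T[:3,:3]@d/np.linalg.norm(d)
def onz(c,u,v,z):
    o,d=ray(c,u,v);return o+d*(z-o[2])/d[2]
def cross(r):
    A=sum(np.eye(3)-np.outer(d,d) for o,d in r);b=sum((np.eye(3)-np.outer(d,d))@o for o,d in r)
    p=np.linalg.solve(A,b);return p,[np.linalg.norm(np.cross(p-o,d)) for o,d in r]
def mask(c,lo,hi):
    return cv2.inRange(cv2.cvtColor(c["image"],cv2.COLOR_BGR2HSV),lo,hi)
E
python3 - <<'E'
from h import *
t=cam("top");s=cam("scene")
def blob(m,x0,y0,x1,y1):
    k=np.zeros_like(m);k[y0:y1,x0:x1]=m[y0:y1,x0:x1]
    n,l,st,ce=cv2.connectedComponentsWithStats(k);i=1+st[1:,4].argmax();return ce[i],st[i]
R=((0,150,80),(8,255,255));Y=((14,110,60),(35,255,255))
for n,c,b,kb in(("top",t,(230,180,310,260),(255,155,282,180)),("scene",s,(240,160,330,250),(333,212,350,230))):
    k=mask(c,*R);q=np.zeros_like(k);q[b[1]:b[3],b[0]:b[2]]=k[b[1]:b[3],b[0]:b[2]]
    cs=max(cv2.findContours(q,0,1)[0],key=cv2.contourArea)
    e=cv2.fitEllipse(cv2.convexHull(cs));print(n,"ring",e,onz(c,*e[0],.086))
    kc=blob(mask(c,*Y),*kb);print("knob",kc,onz(c,*kc[0],.133))
    if n=="top":rt,kt=ray(c,*e[0]),ray(c,*kc[0])
    else:
        print("ring x",cross([rt,ray(c,*e[0])]));print("knob x",cross([kt,ray(c,*kc[0])]))
E
```

```text
top ring ((270.2015686035156, 222.92385864257812), (52.7036018371582, 54.36796951293945), 174.49716186523438) [0.51194642 0.01695361 0.086     ]
knob (array([267.8       , 167.03333333]), array([266, 163,   6,   8,  30], dtype=int32)) [0.67883102 0.02338246 0.133     ]
scene ring ((292.5295715332031, 216.2618865966797), (4.985328674316406, 16.159420013427734), 108.38729095458984) [ 0.54739615 -0.00781314  0.086     ]
knob (array([341.08108108, 220.45945946]), array([338, 218,   7,   6,  37], dtype=int32)) [0.68177064 0.02031359 0.133     ]
ring x (array([0.52315366, 0.0231108 , 0.02548828]), [np.float64(0.007886226265954067), np.float64(0.007886226265954165)])
knob x (array([0.6804336 , 0.02383399, 0.12713769]), [np.float64(0.0004894516225686456), np.float64(0.000489451622568575)])
```

Call:
{"api": "move_arm", "payload": {"targets": "0.5 -1 0.3 0.2;0.5 -1 0.3 0.2;0.5 -1 0.3 0.2;0.5 -1 0.3 0.2;0.5 -1 0.3 0.2;0.5 -1 0.3 0.2;0.5 -1 0.3 0.2;0.5 -1 0.3 0.2;0.5 -1 0.3 0.2;0.5 -1 0.3 0.2", "gripper": 87}}

```text
time_s: 1.03
tcp_pos: [0.3725, 0.3225, 0.2979]
ee_rot: [[0.973, -0.229, -0.0], [-0.229, -0.973, -0.0], [-0.0, 0.0, -1.0]]
wrist_force: [0.7, 0.6, 0.2]
gripper_width: 1.004
gripper_force: 0.0
```

Call:
{"api": "move_arm", "payload": {"targets": "0.5 -1 0.3 0.2;0.5 -1 0.3 0.2;0.5 -1 0.3 0.2;0.5 -1 0.3 0.2;0.5 -1 0.3 0.2;0.5 -1 0.3 0.2;0.5 -1 0.3 0.2;0.5 -1 0.3 0.2;0.5 -1 0.3 0.2;0.5 -1 0.3 0.2"}}

```text
time_s: 1.87
tcp_pos: [0.4975, 0.0726, 0.3729]
ee_rot: [[0.998, -0.057, -0.0], [-0.057, -0.998, 0.0], [-0.0, -0.0, -1.0]]
wrist_force: [1.6, -0.0, 0.5]
gripper_width: 0.999
gripper_force: 0.0
```

Call:
{"api": "move_arm", "payload": {"targets": "0.5 -1 0 0.5;0.5 -1 0 0.5;0 0 0 0;0 0 0 0;0 0 0 0"}}

```text
time_s: 2.28
tcp_pos: [0.522, 0.024, 0.3723]
ee_rot: [[1.0, 0.029, -0.001], [0.029, -1.0, 0.0], [-0.001, -0.0, -1.0]]
wrist_force: [-0.7, -0.0, 0.6]
gripper_width: 0.995
gripper_force: 0.0
```

```bash
python3 - <<'E'
from h import *
s=sense();print(s["time_s"],s["tcp_pos"],s["ee_rot"].round(3).tolist(),s["joints"].round(1))
c=cam("wrist","w0.png");print(c["hand_eye"].round(3).tolist(),c["fx"],c.keys())
T=c["world_from_camera"]
for p in([.512,.017,.086],[.68,.023,.133]):
    q=np.linalg.inv(T)@np.r_[p,1];print(c["cx"]+c["fx"]*q[0]/-q[2],c["cy"]-c["fy"]*q[1]/-q[2])
E
```

```text
2.2833 [0.52204963 0.02400464 0.37225566] [[1.0, 0.029, -0.001], [0.029, -1.0, 0.0], [-0.001, -0.0, -1.0]] [ 20.4   7.9   2.3  -0.  -84.4  71.2]
[[0.0, 0.956, 0.294, 0.082], [1.0, -0.0, -0.001, 0.0], [-0.001, 0.294, -0.956, -0.164], [0.0, 0.0, 0.0, 1.0]] 350.89178201167306 dict_keys(['image', 'fx', 'fy', 'cx', 'cy', 'hand_eye', 'world_from_camera'])
283.38038211347623 176.30570904521727
283.5900260886158 25.377402158035352
```

View pics/w0.png

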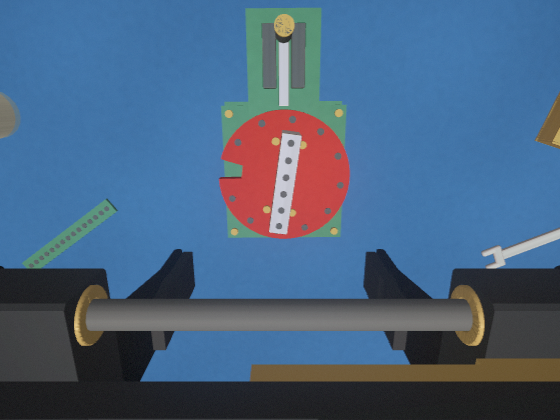

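The wrist view shows the ring centred near (285,175), the notch mouth at (220,170) facing left (+y), the bar from (291,134) to (279,233) and the knob cap at (284,25). I'll move to a second viewpoint and measure in both.

```bash
cat >> h.py <<'E'
def big(m,near=None):
    cs=[k for k in cv2.findContours(m,cv2.RETR_EXTERNAL,cv2.CHAIN_APPROX_NONE)[0] if cv2.contourArea(k)>60]
    if near is None: return max(cs,key=cv2.contourArea)
    return min(cs,key=lambda k:np.linalg.norm(k.reshape(-1,2).mean(0)-near))
def feats(c):
    r={};top=np.uint8(np.arange(420)<250)[:,None]
    m=mask(c,(0,150,80),(8,255,255))*top|mask(c,(172,150,80),(180,255,255))*top
    k=big(m);h=cv2.convexHull(k);r["ring"]=cv2.fitEllipse(h)
    d=cv2.convexityDefects(k,cv2.convexHull(k,returnPoints=False))
    d=d[d[:,0,3].argmax(),0];r["mouth"]=(k[d[0],0],k[d[1],0]);r["deep"]=k[d[2],0]
    full=cv2.fillPoly(np.zeros_like(m),[h],255)
    g=mask(c,(0,0,140),(180,60,255))&cv2.erode(full,np.ones((9,9)))
    g=cv2.morphologyEx(g,cv2.MORPH_CLOSE,np.ones((9,9)));r["bar"]=cv2.minAreaRect(big(g))
    r["kn"]=[ (cv2.minEnclosingCircle(q),cv2.contourArea(q)) for q in cv2.findContours(mask(c,(14,110,60),(35,255,255))*top,0,1)[0] if cv2.contourArea(q)>60]
    return r
E
python3 - <<'E'
from h import *
import pickle
c=cam("wrist");f=feats(c);print(f);pickle.dump((c,f),open("v0.pkl","wb"))
E
```

```text
{'ring': ((284.1606750488281, 173.6589813232422), (128.1658477783203, 129.23228454589844), 79.81593322753906), 'mouth': (array([222, 156], dtype=int32), array([220, 179], dtype=int32)), 'deep': array([244, 169], dtype=int32), 'bar': ((284.94000244140625, 183.4199981689453), (19.79899024963379, 100.40916442871094), 8.13010311126709), 'kn': [(((555.3261108398438, 121.5), 26.753555297851562), 602.5), (((284.0377502441406, 25.188678741455078), 11.230080604553223), 313.0)]}
```

Call:
{"api": "move_arm", "payload": {"targets": "-0.8 0 0 0;-0.8 0 0 0;-0.8 0 0 0;-0.8 0 0 0;-0.8 0 0 0;0 0 0 0;0 0 0 0;0 0 0 0"}}

```text
time_s: 3.05
tcp_pos: [0.4224, 0.0246, 0.3729]
ee_rot: [[1.0, 0.031, 0.001], [0.031, -1.0, 0.0], [0.001, -0.0, -1.0]]
wrist_force: [1.1, -0.3, -0.7]
gripper_width: 1.0
gripper_force: 0.0
```

```bash
python3 - <<'E'
from h import *
import pickle
c=cam("wrist");f=feats(c);print(f)
C,F=pickle.load(open("v0.pkl","rb"))
print("ringc",cross([ray(C,*F["ring"][0]),ray(c,*f["ring"][0])]))
print("bar",cross([ray(C,*F["bar"][0]),ray(c,*f["bar"][0])]))
for cc,ff in((C,F),(c,f)):
    p=onz(cc,*ff["ring"][0],.086);b=onz(cc,*ff["bar"][0],.134)
    m=[onz(cc,*q,.086) for q in ff["mouth"]];mm=(m[0]+m[1])/2
    bx=cv2.boxPoints(ff["bar"]);w=[onz(cc,*q,.134)[:2] for q in bx]
    e=[w[1]-w[0],w[2]-w[1]];L=max(e,key=np.linalg.norm)
    print("ring",p[:2],"bar",b[:2],"bardir",np.degrees(np.arctan2(L[1],L[0])),[np.linalg.norm(x) for x in e])
    d=mm-b;print("mouth",mm[:2],np.linalg.norm(m[0]-m[1]),np.linalg.norm(d[:2]),np.degrees(np.arctan2(d[1],d[0])))
    for q,a in ff["kn"]:
        k=onz(cc,*q[0],.133);v=k-b;print("kn",k[:2],q[1],np.linalg.norm(v[:2]),np.degrees(np.arctan2(v[1],v[0])))
K=lambda f:min(f["kn"],key=lambda q:q[0][0][1])[0][0]
print("knob",cross([ray(C,*K(F)),ray(c,*K(f))]))
E
```

```text
{'ring': ((287.2575988769531, 92.70928192138672), (138.13272094726562, 146.41526794433594), 3.273473024368286), 'mouth': (array([221,  73], dtype=int32), array([219,  99], dtype=int32)), 'deep': array([244,  89], dtype=int32), 'bar': ((288.25, 93.75000762939453), (21.07178497314453, 115.68267059326172), 8.130102157592773), 'kn': []}
ringc (array([0.51610895, 0.01661255, 0.08925817]), [np.float64(4.045167736351532e-05), np.float64(4.0451677363516496e-05)])
bar (array([0.51380117, 0.01645299, 0.13610408]), [np.float64(0.00014494165565439275), np.float64(0.0001449416556543919)])
ring [0.51546983 0.0164994 ] bar [0.51332739 0.01625417] bardir -6.400751586864258 [np.float64(0.12013747418437655), np.float64(0.02227043802132571)]
mouth [0.52092939 0.09844783] 0.030266934444324184 0.08254445570731932 84.71581295103451
kn [ 0.59275916 -0.28281085] 26.753555297851562 0.30943382295908217 -75.12563770654751
kn [0.68019129 0.02309419] 11.230080604553223 0.1670040271505262 2.3473325233232507
ring [0.51619753 0.01657923] bar [0.51385274 0.01654447] bardir -6.817352650811921 [np.float64(0.1197060835709532), np.float64(0.021958819568972825)]
mouth [0.521192   0.09833489] 0.029969812120603397 0.08211905090566549 84.87243621172598Traceback (most recent call last):
  File "<stdin>", line 17, in <module>
  File "<stdin>", line 16, in <lambda>
ValueError: min() iterable argument is empty
```

Positions check out: bar height 0.136, bar size 120x22 mm, knob to axis 167 mm. The ring is at about 81° and the stand's yaw is about 2.3°. I'll go above the bar, then descend.

Call:
{"api": "move_arm", "payload": {"targets": "0.9 -0.1 0 -0.4;0.9 -0.1 0 -0.4;0.9 -0.1 0 -0.4;0.96 0 0 -0.5;0 0 -1 0;0 0 -1 0;0 0 -1 0;0 0 -1 0;0 0 -1 0;0 0 -1 0", "gripper": 87}}

```text
time_s: 3.93
tcp_pos: [0.5143, 0.0165, 0.2207]
ee_rot: [[0.993, -0.119, -0.001], [-0.119, -0.993, -0.0], [-0.001, 0.0, -1.0]]
wrist_force: [0.8, 0.7, -0.0]
gripper_width: 1.0
gripper_force: 0.0
```

Call:
{"api": "move_arm", "payload": {"targets": "0 0 0 0;0 0 -1 0;0 0 -1 0;0 0 -1 0;0 0 -0.8 0;0 0 -0.6 0;0 0 -0.6 0;0 0 0 0;0 0 0 0"}}

```text
time_s: 4.68
tcp_pos: [0.5147, 0.0166, 0.0978]
ee_rot: [[0.993, -0.118, -0.0], [-0.118, -0.993, -0.001], [-0.0, 0.001, -1.0]]
wrist_force: [0.7, -0.4, 0.5]
gripper_width: 0.999
gripper_force: 0.0
```

Now close on the bar.

Call:
{"api": "move_arm", "payload": {"targets": "0 0 0 0;0 0 0 0;0 0 0 0;0 0 0 0;0 0 0 0;0 0 0 0;0 0 0 0;0 0 0 0;0 0 0 0;0 0 0 0", "gripper": 12}}

```text
time_s: 5.52
tcp_pos: [0.5137, 0.0165, 0.0975]
ee_rot: [[0.993, -0.119, -0.0], [-0.119, -0.993, -0.0], [-0.0, 0.0, -1.0]]
wrist_force: [0.9, 0.9, 0.2]
gripper_width: 0.327
gripper_force: 0.0
```

Call:
{"api": "move_arm", "payload": {"targets": "0 0 0 0;0 0 0 0;0 0 0 0;0 0 0 0;0 0 0 0;0 0 0 0"}}

```text
time_s: 6.02
tcp_pos: [0.5138, 0.0167, 0.0975]
ee_rot: [[0.993, -0.119, 0.0], [-0.119, -0.993, 0.0], [0.0, -0.0, -1.0]]
wrist_force: [-0.3, 2.6, -1.0]
gripper_width: 0.246
gripper_force: 30.0
```

Call:
{"api": "move_arm", "payload": {"targets": "0 0 0 -0.8;0 0 0 -0.8;0 0 0 -0.8;0 0 0 -0.8;0 0 0 -0.8;0 0 0 -0.8;0 0 0 -0.8;0 0 0 -0.8;0 0 0 -0.8;0 0 0 -0.8"}}

```text
time_s: 6.85
tcp_pos: [0.5127, 0.0147, 0.0975]
ee_rot: [[0.682, -0.731, -0.003], [-0.731, -0.682, -0.003], [0.0, 0.004, -1.0]]
wrist_force: [-2.0, -5.5, 0.6]
gripper_width: 0.253
gripper_force: 30.0
```

Call:
{"api": "move_arm", "payload": {"targets": "0 0 0 -0.9;0 0 0 -0.9;0 0 0 -0.9;0 0 0 -0.9;0 0 0 -0.9;0 0 0 -0.9;0 0 0 -0.9;0 0 0 -0.9;0 0 0 -0.9;0 0 0 0"}}

```text
time_s: 7.68
tcp_pos: [0.5105, 0.0138, 0.0974]
ee_rot: [[0.043, -0.999, -0.007], [-0.999, -0.043, -0.004], [0.004, 0.007, -1.0]]
wrist_force: [-5.0, -5.8, 5.3]
gripper_width: 0.254
gripper_force: 30.1
```

Call:
{"api": "move_arm", "payload": {"targets": "0 0 0 -0.1;0 0 0 0;0 0 0 0"}}

```text
time_s: 7.93
tcp_pos: [0.5105, 0.0138, 0.0974]
ee_rot: [[0.038, -0.999, -0.007], [-0.999, -0.038, -0.004], [0.004, 0.007, -1.0]]
wrist_force: [-6.3, -6.1, 4.5]
gripper_width: 0.252
gripper_force: 30.1
```

```bash
python3 - <<'E'
from h import *
s=sense();x=s["ee_rot"][:,0];print(np.degrees(np.arctan2(x[1],x[0])),s["joints"].round(1),s["wrist_force"],s["moment"],s["gripper_width"])
c=cam("top");i=cv2.resize(c["image"][130:280,200:340],None,fx=4,fy=4,interpolation=2);cv2.imwrite("pics/t1.png",i)
E
```

```text
-87.82827877522621 [ 19.8  18.8 -24.9   0.1 -46.7 -17.7] [-6.27233193 -6.079587    4.51841607] [-1.49649426  1.30553171  0.07343112] 0.2516972410308007
```

View pics/t1.png

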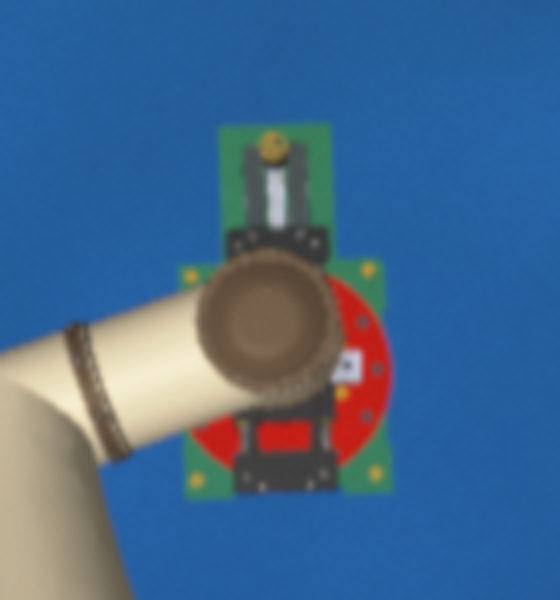

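Call:
{"api": "move_arm", "payload": {"targets": "0 0 0 0;0 0 0 0;0 0 0 0;0 0 0 0;0 0 0 0;0 0 0 0;0 0 0 0;0 0 0.5 0;0 0 1 0;0 0 1 0", "gripper": 60}}

```text
time_s: 8.82
tcp_pos: [0.5131, 0.0163, 0.16]
ee_rot: [[0.038, -0.999, -0.003], [-0.999, -0.038, -0.001], [0.001, 0.003, -1.0]]
wrist_force: [0.8, 0.1, 0.6]
gripper_width: 0.686
gripper_force: 0.0
```

Call:
{"api": "move_arm", "payload": {"targets": "0 0 1 0;0 0 1 0;0 0 1 0;0 0 1 0;0 0 1 0;0 0 1 0;0 0 1 0;0 0 1 0;0 0 0 0;0 0 0 0"}}

```text
time_s: 9.65
tcp_pos: [0.5142, 0.0168, 0.3615]
ee_rot: [[0.038, -0.999, 0.003], [-0.999, -0.038, 0.001], [-0.001, -0.003, -1.0]]
wrist_force: [-1.1, -0.0, -0.0]
gripper_width: 0.689
gripper_force: 0.0
```

```bash
python3 - <<'E'
from h import *
s=sense();print(s["tcp_pos"],s["time_s"])
c=cam("wrist","w1.png");f=feats(c);print(f)
b=onz(c,*f["bar"][0],.134);p=onz(c,*f["ring"][0],.086);w=[onz(c,*q,.134)[:2] for q in cv2.boxPoints(f["bar"])]
e=[w[1]-w[0],w[2]-w[1]];L=max(e,key=np.linalg.norm);m=[onz(c,*q,.086) for q in f["mouth"]];d=(m[0]+m[1])/2-b
print("ring",p,"bar",b,np.degrees(np.arctan2(L[1],L[0])),"mouth",np.linalg.norm(m[0]-m[1]),np.degrees(np.arctan2(d[1],d[0])))
for q,a in f["kn"]:
    k=onz(c,*q[0],.133);v=k-b;print("kn",k[:2],np.linalg.norm(v[:2]),np.degrees(np.arctan2(v[1],v[0])))
E
```

```text
[0.51421682 0.01676576 0.36145159] 9.65
{'ring': ((282.6456604003906, 166.2143096923828), (132.9486541748047, 133.5162811279297), 76.58364868164062), 'mouth': (array([217, 159], dtype=int32), array([218, 182], dtype=int32)), 'deep': array([240, 164], dtype=int32), 'bar': ((283.0, 175.5), (103.0, 20.0), 90.0), 'kn': []}
ring [0.5111339  0.01195305 0.086     ] bar [0.51098288 0.01413016 0.134     ] 92.90944130336243 mouth 0.029432359466895885 4.637660874808064
```

View pics/w1.png

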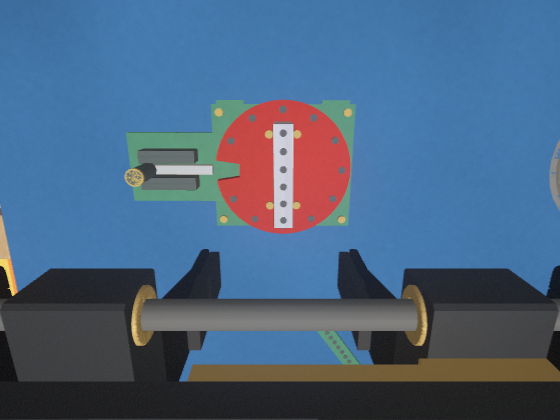

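The view shows the bolt (row about 170) pointing into the notch (about (230,171)), and the bar upright at (283,175). The knob cap is at (134,177). I'll check the angle with the knob and the guide blocks in this same view.

```bash
python3 - <<'E'
from h import *
c=cam("wrist");f=feats(c)
m=mask(c,(14,60,40),(38,255,255));m[:, :115]=0;m[:,155:]=0;m[:155]=0;m[200:]=0
(u,v),r=cv2.minEnclosingCircle(big(m) if m.any() else None);print(u,v,r)
k=onz(c,u,v,.133);b=onz(c,*f["bar"][0],.134);d=k-b;print("knob",k,np.hypot(*d[:2]),"yaw",np.degrees(np.arctan2(d[1],d[0])))
def ang(msk,z,box):
    q=np.zeros_like(msk);x0,y0,x1,y1=box;q[y0:y1,x0:x1]=msk[y0:y1,x0:x1]
    g=big(q).reshape(-1,2);r=cv2.minAreaRect(g)
    w=np.array([onz(c,*p,z)[:2] for p in cv2.boxPoints(r)]);e=max([w[1]-w[0],w[2]-w[1]],key=np.linalg.norm)
    print(r,np.degrees(np.arctan2(*e[::-1]))%180,w.mean(0))
ang(mask(c,(0,0,30),(180,140,100)),.09,(136,140,205,165))
ang(mask(c,(0,0,30),(180,140,100)),.09,(155,176,205,195))
ang(mask(c,(0,0,150),(180,60,255)),.085,(155,155,216,185))
# green deck+tongue far edges
g=mask(c,(50,60,50),(88,255,200))
for x0,x1,y0,y1 in((132,205,120,145),):
    P=[(x,y0+np.argmax(g[y0:y1,x]>0)) for x in range(x0,x1)];W=np.array([onz(c,*p,.068)[:2] for p in P]);l=cv2.fitLine(W.astype(np.float32),cv2.DIST_HUBER,0,.01,.01).ravel();print("edge",np.degrees(np.arctan2(l[1],l[0])))
E
```

```text
132.5 177.0 9.962529182434082
knob [0.67959405 0.02212617 0.133     ] 0.1685513868453266 yaw 2.6823280548938278
((166.5, 155.5), (13.0, 57.0), 90.0) 2.222523270779675 [0.65330721 0.00304335]
((176.0, 182.5), (13.0, 42.0), 90.0) 2.2228057164685424 [0.64320609 0.03668119]
((183.0, 170.0), (8.0, 56.0), 90.0) 2.2226996071488543 [0.63506199 0.02131737]
edge 2.2223616
```

The notch is aligned to within about 0.5°. Now go to the knob.

Call:
{"api": "move_arm", "payload": {"targets": "0.9 0 0 0;0.9 0 0 0;0.9 0 0 0;0.9 0.1 0 0;0.9 0.1 0 0;0.9 0 0 0;0.9 0 0 0;0.3 0 -0.3 0;0 0 -1 0;0 0 -1 0", "gripper": 60}}

```text
time_s: 10.58
tcp_pos: [0.6789, 0.0215, 0.3003]
ee_rot: [[0.038, -0.999, -0.001], [-0.999, -0.038, 0.0], [-0.0, 0.001, -1.0]]
wrist_force: [0.8, -0.7, -0.4]
gripper_width: 0.689
gripper_force: 0.0
```

Call:
{"api": "move_arm", "payload": {"targets": "0 0 -1 0;0 0 -1 0;0 0 -1 0;0 0 -1 0;0 0 -1 0;0 0 0 0;0 0 0 0;0 0 0 0"}}

```text
time_s: 11.25
tcp_pos: [0.6792, 0.0214, 0.1787]
ee_rot: [[0.039, -0.999, 0.001], [-0.999, -0.039, -0.0], [0.001, -0.001, -1.0]]
wrist_force: [-0.6, 0.5, -0.1]
gripper_width: 0.688
gripper_force: 0.0
```

```bash
python3 - <<'E'
from h import *
c=cam("scene");i=cv2.resize(c["image"][130:270,220:400],None,fx=4,fy=4,interpolation=2);cv2.imwrite("pics/s2.png",i)
E
```

```text
(no output)
```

View pics/s2.png

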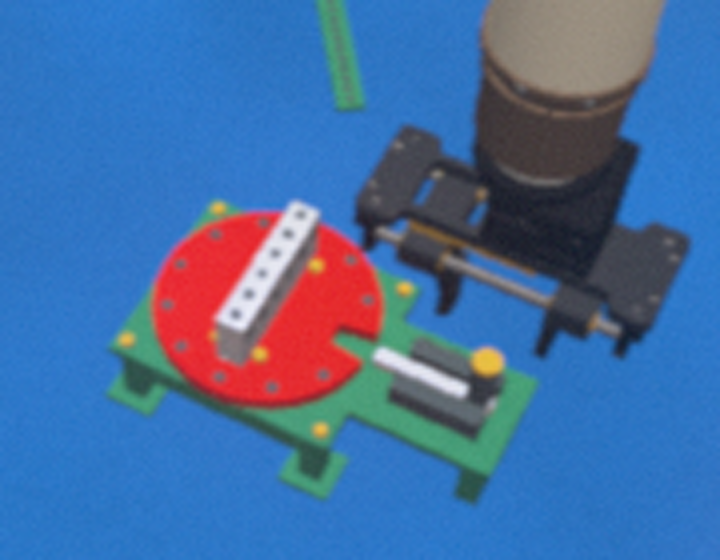

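The crop shows the knob cap at (487,360) between and below the fingertips, and the notch facing the bolt nose. Descend and grip.

Call:
{"api": "move_arm", "payload": {"targets": "0 0 -0.75 0;0 0 -0.75 0;0 0 -0.75 0;0 0 -0.7 0;0 0 0 0;0 0 0 0"}}

```text
time_s: 11.8
tcp_pos: [0.6792, 0.0215, 0.1048]
ee_rot: [[0.039, -0.999, 0.001], [-0.999, -0.039, -0.0], [0.0, -0.001, -1.0]]
wrist_force: [-1.4, 0.5, 0.7]
gripper_width: 0.687
gripper_force: 0.0
```

Call:
{"api": "move_arm", "payload": {"targets": "0 0 0 0;0 0 0 0;0 0 0 0;0 0 0 0;0 0 0 0;0 0 0 0;0 0 0 0;0 0 0 0;0 0 0 0;0 0 0 0", "gripper": 10}}

```text
time_s: 12.63
tcp_pos: [0.679, 0.0215, 0.1039]
ee_rot: [[0.038, -0.999, 0.001], [-0.999, -0.038, -0.0], [0.0, -0.001, -1.0]]
wrist_force: [1.0, 0.7, -0.0]
gripper_width: 0.222
gripper_force: 30.0
```

Call:
{"api": "move_arm", "payload": {"targets": "0 0 0 0;0 0 0 0;0 0 0 0"}}

```text
time_s: 12.88
tcp_pos: [0.679, 0.0215, 0.104]
ee_rot: [[0.038, -0.999, 0.001], [-0.999, -0.038, 0.0], [-0.0, -0.001, -1.0]]
wrist_force: [1.1, 0.5, 0.7]
gripper_width: 0.224
gripper_force: 30.0
```

Gripped: 19.4 mm opening on a 20 mm post. Slide the bolt.

Call:
{"api": "move_arm", "payload": {"targets": "-0.2 -0.01 0 0;-0.2 -0.01 0 0;-0.2 -0.01 0 0;-0.2 -0.01 0 0;-0.2 -0.01 0 0;0 0 0 0;0 0 0 0"}}

```text
time_s: 13.47
tcp_pos: [0.6523, 0.0205, 0.1039]
ee_rot: [[0.038, -0.999, -0.003], [-0.999, -0.038, 0.0], [-0.0, 0.003, -1.0]]
wrist_force: [-2.6, 1.7, 2.9]
gripper_width: 0.222
gripper_force: 30.0
```

Call:
{"api": "move_arm", "payload": {"targets": "-0.1 0 0 0;-0.1 0 0 0;0 0 0 0;0 0 0 0"}}

```text
time_s: 13.8
tcp_pos: [0.6488, 0.0204, 0.1039]
ee_rot: [[0.038, -0.999, 0.0], [-0.999, -0.038, 0.0], [-0.0, -0.0, -1.0]]
wrist_force: [0.6, 2.0, 1.4]
gripper_width: 0.219
gripper_force: 30.0
```

Call:
{"api": "move_arm", "payload": {"targets": "-0.08 0 0 0;-0.08 0 0 0;0 0 0 0;0 0 0 0"}}

```text
time_s: 14.13
tcp_pos: [0.6482, 0.0204, 0.104]
ee_rot: [[0.039, -0.999, 0.008], [-0.999, -0.039, 0.001], [-0.0, -0.008, -1.0]]
wrist_force: [10.3, -0.3, -4.0]
gripper_width: 0.217
gripper_force: 30.0
```

The stop is reached (10 N, knob about 137 mm from the axis). Ease off, release and lift.

Call:
{"api": "move_arm", "payload": {"targets": "0.1 0 0 0;0 0 0 0;0 0 0 0"}}

```text
time_s: 14.38
tcp_pos: [0.6483, 0.0204, 0.104]
ee_rot: [[0.038, -0.999, 0.002], [-0.999, -0.038, 0.0], [-0.0, -0.002, -1.0]]
wrist_force: [4.6, 2.2, -0.3]
gripper_width: 0.22
gripper_force: 30.0
```

Call:
{"api": "move_arm", "payload": {"targets": "0 0 0 0;0 0 0 0;0 0 0 0;0 0 0 0;0 0 0 0;0 0 0 0;0 0 0 0;0 0 0.5 0;0 0 1 0;0 0 1 0", "gripper": 60}}

```text
time_s: 15.22
tcp_pos: [0.6463, 0.02, 0.1658]
ee_rot: [[0.038, -0.999, -0.003], [-0.999, -0.038, -0.001], [0.001, 0.004, -1.0]]
wrist_force: [0.9, 0.2, 0.4]
gripper_width: 0.688
gripper_force: 0.0
```

Call:
{"api": "move_arm", "payload": {"targets": "-0.5 0 1 0;-0.5 0 1 0;-0.5 0 1 0;-0.5 0 1 0;-0.5 0 1 0;-0.5 0 1 0;-0.5 0 1 0;-0.5 0 0 0;0 0 0 0;0 0 0 0"}}

```text
time_s: 16.05
tcp_pos: [0.5467, 0.0203, 0.3416]
ee_rot: [[0.039, -0.999, 0.0], [-0.999, -0.039, 0.001], [-0.001, -0.0, -1.0]]
wrist_force: [-0.5, 0.4, -0.5]
gripper_width: 0.689
gripper_force: 0.0
```

```bash
python3 - <<'E'
from h import *
c=cam("wrist","w2.png");f=feats(c);b=onz(c,*f["bar"][0],.134);print(f["bar"],b)
m=mask(c,(14,60,40),(38,255,255));n,l,st,ce=cv2.connectedComponentsWithStats(m)
for i in range(1,n):
    if st[i,4]>60 and ce[i][1]<250:k=onz(c,*ce[i],.133);print(ce[i],st[i,4],k,np.hypot(*(k-b)[:2]))
E
```

```text
((312.5367431640625, 176.98326110839844), (21.443828582763672, 108.72418212890625), 2.070030689239502) [0.51142402 0.01384507 0.134     ]
[242.31147541 110.55737705] 61 [ 0.58756857 -0.05191838  0.133     ] 0.10061224681282073
[377.15625 110.9375 ] 64 [ 0.45002475 -0.05692148  0.133     ] 0.09368978486047211
[185.10830325 178.75451264] 277 [0.64869764 0.0213756  0.133     ] 0.13748002063986625
[  8.86147484 246.50172295] 1451 [0.85374092 0.10852832 0.133     ] 0.3551700702678882
```

View pics/w2.png

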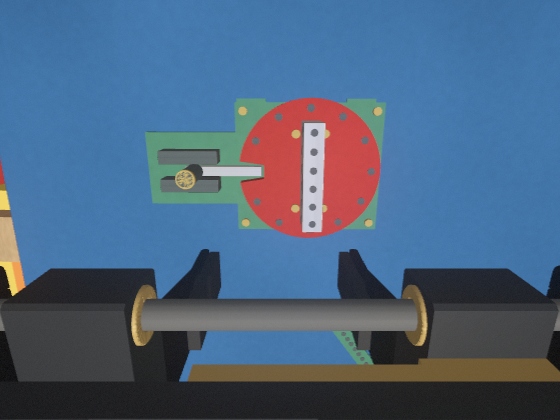

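The bolt nose is inside the notch at (262,171), the knob at (185,179) sits 137.5 mm from the axis, which is home, and the gripper is clear of everything. Handing in.

```bash
python3 -c "
from station import *
print(finish_job())"
```

```text
the job is handed in; nothing more can be done
None
```

The ring's notch faces the lock bolt to within about 0.5°, the bolt is fully home against its stop, and the gripper let go and is clear; the job is handed in, with no verdict returned.

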